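Set the side lay of a stencil press and hold its frame half open

ROBOT

A 7-joint arm with a two-finger parallel gripper is mounted at the origin on the work surface. World frame = base frame: x ahead of the robot, y to its left, z up, the work surface at z = 0. Lengths are in m, angles in rad, forces in N, time in s.
With the tool pointing down it reaches from about 0.425 to 0.925 m from the base axis. Payload 6.8 kg.
Tool frame: the origin (TCP) lies midway between the tips of the shut fingers; the grasp point (between the pads) lies 19 mm behind it; z points along the fingers, y is the direction in which the jaws open and shut (so a half turn about z gives the same grasp; the last joint's range is limited). The gripper opens to 85 mm and grips with 20 to 120 N. Pads are 22 mm wide; open, the fingers measure 114 mm over their backs; the gripper's body (76 mm by 85 mm) begins 54 mm behind the grasp point. The pads swing forward as they close: fully open they stand 13 mm farther back than shut.
Start: joints at [1.103, 0.477, 0.022, 1.555, -0.011, 1.109, -0.083], TCP at [0.238, -0.632, 0.205] pointing down, gripper open.
Joint ranges: [-2.96, 2.96], [-0.34, 2.1], [-1.41, 1.46], [0.24, 2.44], [-1.37, 4.51], [0.17, 1.92], [-2.96, 2.96]. Speed limits (rad/s): [2.39, 2.39, 3.14, 3.14, 3.14, 3.14, 3.14].

INTERFACE

Orientations are given as a unit quaternion [w, x, y, z].
In Python, from station import bot, vision gives the robot as it stands.
- The arm moves only by the tool move_arm, never from a script. Its argument "increments" is text: rows parted by semicolons, each of 7 numbers parted by spaces: the opening, from 0 (shut) to 1 (fully open), then the shift along the world's x, y, z in mm, then the turn, a rotation vector about the world's x, y, z in rad. In form: grip x y z rx ry rz; .... A call has exactly 8 rows; each row shifts and turns the commanded pose from where the row before left it; what a row does not reach is not made up. A row lasts 1/8 s, in which the tool goes at most 62.5 mm and 10.7 degrees, less where a joint would pass 70% of its speed; a pose out of reach is approached as far as the arm can. A call with a gripper value outside its range is refused whole. The fingers move at their own pace and stop on an object; "newtons" is the grip in N (left out, the last holds). Time passes only in rows, so rows that do not move let the fingers close, or fill a call up. It gives the time, the measured TCP pose, the force and the opening at its end, in the units of the state.
- bot.get_obs(): the state, without advancing time (a new reading comes with each control period).
- vision.read_camera(name): name is "scene" or "side" or "wrist"; returns (picture, depth): 384x512x3 uint8, red, green, blue; 384x512 float32, m along the optical axis (not along the pixel's ray), 0 where there is no reading.
- vision.calibration(name): a dict with "fx", "fy", "cx", "cy" (pixels), "R" (3x3) and "t" (3): a world point X has camera coordinates R X + t; the wrist camera has in their place "hand_eye" (4x4, takes a point from camera to tool coordinates, whose origin is the TCP and whose axes are the flange's). Camera axes: x right, y down, z forward; pixel columns grow to the right and rows downward; lengths in m; the calibration is good to about 2 mm. A picture is of the moment at which its call begins: read the wrist's pose just before it. calibration takes no time and is no camera call.
- bot.hand_in(): hands the job in, once; it reports no verdict.
The state is a dict: "t": time; "q": joint angles; "joint_vel": joint speeds; "joint_torque": joint torques, N m; "eef_pos": TCP position; "tool_rot": TCP orientation; "contact_force": force on the tool from outside, world axes, zero at the start; "torque": the same for the moment, N m; "gripper_width": opening from 0.0 (shut) to 1.0 (fully open).
Only numpy, scipy, OpenCV 4.12 (cv2) and the standard library are available. Lean on these libraries where they do the work, as an engineer would, in place of code of your own. Each camera call takes 0.05 s, during which the arm holds its last target.

TASK

Get the stencil press ready for the next card: with the frame still shut, turn the black knob beside it until the steel pointer of the side lay lines up with the tip of the pointed rider on the scale (not the square rider). Then lift the hinged stencil frame to 45 degrees and keep holding it there with the fingers so that a card can be slid in: the frame falls shut if let go, so finish while holding it, with the lay still on its mark. Leave the other things on the table where they are.

Things in the scene. Friction and masses are not known exactly. Their poses are not given: they have to be found in the camera images.
- press: Bench stencil press, fixed. Plywood base board, top 18 mm above the table, spans x -175 to 175, y -305 to 195 mm about the origin, which lies on the table under the grey platen's centre. x points from the front edge (robot side) to the hinges, y to the press's left. Knob, pointer and scale of the side lay stand on its right wing (-y). Hinge axis along y at x = 147, z = 40 mm.
- stencil_frame: Hinged aluminium frame, 25 by 20 mm tube, 265 (x) by 300 (y) mm, with a cut-out steel stencil. Shut it lies level, underside 30.5, top 50.5 mm above the table. Origin midway on the hinge axis, shut axes as the press's; reaches 20 to 285 mm in front of (-x) the axis. About 0.65 kg (varies 30 percent); lifting takes 2 to 5 N at the handle. Nothing stays it: it falls shut when let go.
- frame_angle (a joint): Opening angle of the stencil frame about its hinge axis, rad: 0 shut and level, 0.785 at 45 degrees, stop at 1.35.
- frame_handle (a point): Centre of the T handle's crossbar, mid front rail: a black bar 44 mm long along the press's y, 16 mm thick, on a 12 mm stem, centre 34 mm above the rail (84.5 mm above the table when shut), 272.5 mm in front of and 44.5 mm above the hinge axis. Free space round it; pinched on its two ends it can swivel between the fingers as the frame rises.
- hinge_axis (a point): Midpoint of the frame's hinge axis, which is level and runs along the press's y, 40 mm above the table. The frame opens front edge up, so the handle rises and swings away from the robot side.
- knob_grip (a point): On the upright axis of the black fluted knob, 62 mm above the table. Knob 41 mm round, 46 to 74 mm high, at x -35, y -245 mm in the press's frame; parts near it are lower than 45 mm, the shut frame (75 mm to its left) 51 mm. Its pinion drives the lay: one radian moves the pointer 8 mm, counter-clockwise from above towards the press's +y. Turns lightly (0.03 N m) and stays where left.
- lay_pointer (a point): Tip of the side lay's slim dark steel pointer, 32 mm above the table, 46 mm beyond (press +x of) the knob's axis. It slides along the press's y only, 32 mm either way of the knob's axis.
- rider_point (a point): Tip of the pointed rider: a dark steel block 26 by 16 by 9 mm clamped on the far side of the aluminium scale, with a 14 mm cone pointing at the pointer (press -x), tip 32 mm above the table, 5 mm beyond the pointer's line. Fixed, x and y axes as the press's: the pointer is on the mark when both have the same y in the press's frame.
- square_rider: The other rider on the scale, same block but with a blunt nose as wide as itself: for another card size, not wanted now. Fixed. Origin under the block.
- glue_bottle: White glue bottle, 60 mm round, 165 mm high, upright, orange cap. Bystander. Origin under its centre.
- brayer: Hand roller, 34 mm black roller 100 mm wide, wooden handle, about 165 mm long, lying. Bystander. Origin on the table near the middle.
- scissors: Scissors with blue grips, 170 mm long, lying flat. Bystander. Origin at the pivot, on the table.
- card_stack: Stack of blank cards, 105 by 148 by 28 mm. Bystander. Origin under its centre.
- carton: Small carton, 60 by 60 by 50 mm. Bystander. Origin under its centre.
- marker: Blue marker pen with a black cap, 130 mm long, 12 mm thick, lying along y on the base board, in front of the frame and left of the handle. Bystander. Origin under its centre.
- tape_roll: Roll of tape, 52 mm round, 18 mm high, lying on the base board in front of the knob. Bystander. Origin under its centre.

How it is judged:
On the way:
1. with the frame shut, the lay's pointer stands on the pointed rider's tip (within 2 mm) for half a second (y of lay_pointer in the frame of rider_point between -0.002 and 0.002 m and value of joint frame_angle below 0.06 rad), for 0.5 s.
At the end, for the whole second after the job is handed in: The robot's fingers hold the stencil frame still (under 0.05 rad/s) at 45 degrees, within 5.7 degrees (0.685 to 0.885 rad), pressing on it with more than 0.7 N while no loose thing touches the frame; the lay's pointer is still within 2 mm of the pointed rider's tip along the scale (y of lay_pointer in the frame of rider_point between -0.002 and 0.002 m and value of joint frame_angle between 0.685 and 0.885 rad and velocity of joint frame_angle between -0.05 and 0.05 rad/s and contact force between the fingers and stencil_frame above 0.7 N and contact force between stencil_frame and glue_bottle below 0.1 N and contact force between stencil_frame and brayer below 0.1 N and contact force between stencil_frame and scissors below 0.1 N and contact force between stencil_frame and card_stack below 0.1 N and contact force between stencil_frame and carton below 0.1 N and contact force between stencil_frame and marker below 0.1 N and contact force between stencil_frame and tape_roll below 0.1 N); the arm keeps its last pose, push and grip.
It fails at once if a bystander is moved by more than 30 mm (distance of any of glue_bottle, brayer, scissors, card_stack, carton, marker, tape_roll from where it was at the start of the episode above 0.03 m).
It also fails if it takes over 64 s, if anything falls off the work surface, if the arm or the gripper's body presses on something with over 40 N, if the wrist force passes 120 N, or if a joint passes its speed limit or range.

## Working session

There is one attempt and no reset: what is moved stays moved. The work goes in short steps, Python scripts to look and compute and a tool call to move; the robot and the scene stay as the last step left them, time stands still between calls to the robot, and variables do not carry over. Pictures are saved under pics/ and viewed, and the job is handed in when it is done.

Besides the shell and the picture viewer there is one more tool, called after "Request:" as name(argument=value, ...), one argument or row to a line, values as JSON. move_arm: Moves the arm, as the interface text tells. Its arguments: {"type":"object","properties":{"increments":{"type":"string"},"newtons":{"type":"number"}},"required":["increments"]}

```bash
ls; mkdir -p pics; python3 - <<'E'
from station import bot, vision
import cv2,numpy as np
o=bot.get_obs();print(o)
for n in ["scene","side","wrist"]:
    p,d=vision.read_camera(n); np.savez(f"pics/{n}0.npz",p=p,d=d)
    cv2.imwrite(f"pics/{n}0.png",p[:,:,::-1]); print(n,vision.calibration(n))
E
```

```text
pics
{'t': 0.0, 'q': array([ 1.10292577,  0.4777996 ,  0.0223397 ,  1.55644889, -0.01148484,
        1.10931933, -0.08309264]), 'joint_vel': array([-0.00013891,  0.00070417, -0.00126406,  0.00128878,  0.00043089,
       -0.00033513, -0.00050853]), 'joint_torque': array([-5.33515743e-05, -5.96436274e+01,  1.60810098e+00, -2.81193298e+01,
        1.24932468e-02,  9.46217158e-03,  1.65642740e-05]), 'eef_pos': array([ 0.23739043, -0.63118857,  0.2039272 ]), 'tool_rot': array([-8.91999923e-04,  9.83860605e-01,  1.78934227e-01, -2.38983040e-04]), 'contact_force': array([-0.14497457,  0.29534928, -0.27815546]), 'torque': array([-0.01858937, -0.01154993,  0.02549519]), 'gripper_width': 1.0009232040474019}
scene {'fx': 449.8537117005448, 'fy': 449.8537117005448, 'cx': 257.62617111552646, 'cy': 192.99683775413013, 'R': array([[ 0.53689616,  0.84364327,  0.00292424],
       [ 0.67707589, -0.42881934, -0.59806539],
       [-0.50329987,  0.32307894, -0.80144197]]), 't': array([-0.30987844, -0.29884628,  1.70710481])}
side {'fx': 355.8291526747462, 'fy': 355.8291526747462, 'cx': 258.5482348328766, 'cy': 189.84804584706274, 'R': array([[-0.66813712, -0.74403767, -0.00085532],
       [-0.47022702,  0.42314869, -0.77448804],
       [ 0.57661021, -0.51706202, -0.63258797]]), 't': array([0.36809172, 0.30361839, 0.65956339])}
wrist {'fx': 300.93868840299507, 'fy': 300.93868840299507, 'cx': 258.43949551984605, 'cy': 191.65941924560516, 'hand_eye': array([[-1.10456498e-04, -9.59431196e-01, -2.81942844e-01,
         7.14504774e-02],
       [ 9.99999983e-01, -1.48210505e-04,  1.12580571e-04,
        -2.49553284e-05],
       [-1.49800203e-04, -2.81942827e-01,  9.59431196e-01,
        -1.68290403e-01],
       [ 0.00000000e+00,  0.00000000e+00,  0.00000000e+00,
         1.00000000e+00]])}
```

View pics/scene0.png

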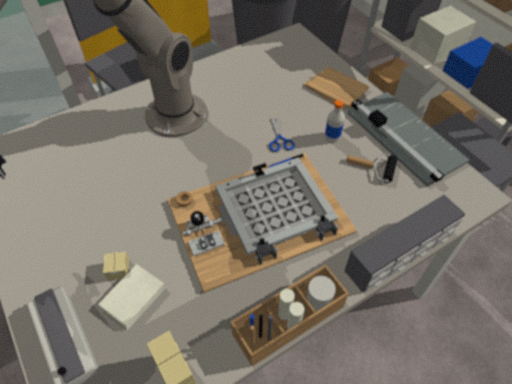

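View pics/side0.png

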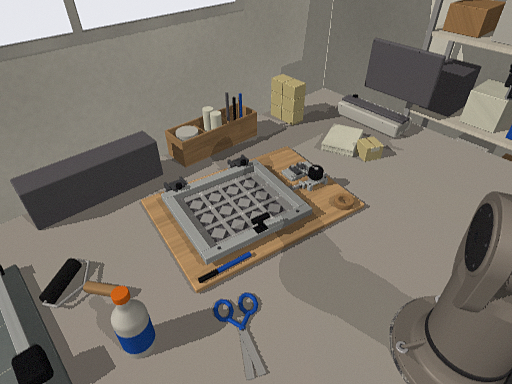

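View pics/wrist0.png

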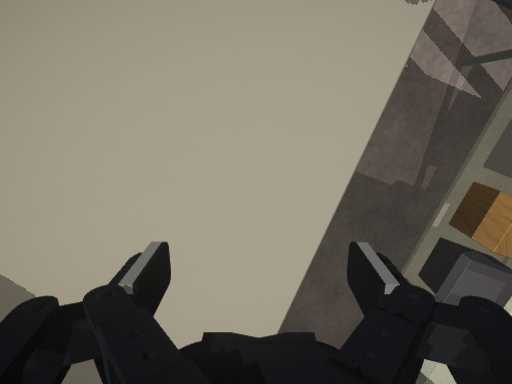

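The scene view shows the press near the middle, knob at about (197,218), handle near (260,170), hinges at lower right. Next I fit the board pose.

```bash
cat > h.py <<'E'
import numpy as np,cv2
from scipy.spatial.transform import Rotation as Rn
from station import bot, vision
def cloud(d,c):
    v,u=np.mgrid[:d.shape[0],:d.shape[1]]
    X=np.stack([(u-c['cx'])/c['fx']*d,(v-c['cy'])/c['fy']*d,d],-1)
    return X
def towld(X,c): return (X-c['t'])@c['R']
def proj(P,c):
    q=np.atleast_2d(P)@c['R'].T+c['t']; return np.stack([q[:,0]/q[:,2]*c['fx']+c['cx'],q[:,1]/q[:,2]*c['fy']+c['cy']],-1)
def wristcal(o):
    c=dict(vision.calibration('wrist')); H=c['hand_eye']
    w,x,y,z=o['tool_rot']; R=Rn.from_quat([x,y,z,w]).as_matrix()
    Rw=R@H[:3,:3]; tw=R@H[:3,3]+o['eef_pos']
    c['R']=Rw.T; c['t']=-Rw.T@tw; return c
E
python3 - <<'E'
from h import *
for n in ["scene","side"]:
    z=np.load(f"pics/{n}0.npz"); p,d=z['p'],z['d']; c=vision.calibration(n)
    W=towld(cloud(d,c),c)
    hsv=cv2.cvtColor(p,cv2.COLOR_RGB2HSV)
    m=(d>0)&(abs(W[...,2]-.018)<.006)&(hsv[...,1]>90)
    nl,lab,st,ce=cv2.connectedComponentsWithStats(m.astype(np.uint8))
    k=1+np.argmax(st[1:,4]); m=lab==k
    P=W[m]; print(n,len(P),P[:,2].mean())
    r=cv2.minAreaRect((P[:,:2]*1000).astype(np.float32)); print(r,cv2.boxPoints(r))
    t=W[(d>0)&(hsv[...,1]<60)]; 
    img=cv2.resize(p[150:290,160:360] if n=="scene" else p[140:300,130:380],None,fx=3,fy=3,interpolation=cv2.INTER_CUBIC)
    cv2.imwrite(f"pics/{n}0z.png",img[:,:,::-1])
E
```

```text
scene 5263 0.019513557978643098
((564.4332275390625, 14.84979248046875), (499.5504150390625, 350.6592712402344), 81.21434020996094) [[ 353.0105  -205.21513]
 [ 699.5554  -258.7743 ]
 [ 775.85596  234.91472]
 [ 429.31104  288.47388]]
side 5416 0.019085266213527224
((561.111328125, 15.187469482421875), (500.80645751953125, 349.4193115234375), 81.18798065185547) [[ 350.10385 -205.49573]
 [ 695.39874 -259.02438]
 [ 772.1188   235.87067]
 [ 426.8239   289.39932]]
```

```bash
ls -la pics
```

```text
total 5744
drwxr-xr-x 2 agent agent    4096 Dec  6 08:04 .
drwxr-xr-x 3 agent agent    4096 Dec  6 08:04 ..
-rw-r--r-- 1 agent agent 1376746 Dec  6 08:03 scene0.npz
-rw-r--r-- 1 agent agent  345142 Dec  6 08:03 scene0.png
-rw-r--r-- 1 agent agent  324105 Dec  6 08:04 scene0z.png
-rw-r--r-- 1 agent agent 1376746 Dec  6 08:04 side0.npz
-rw-r--r-- 1 agent agent  334093 Dec  6 08:04 side0.png
-rw-r--r-- 1 agent agent  480825 Dec  6 08:04 side0z.png
-rw-r--r-- 1 agent agent 1376746 Dec  6 08:04 wrist0.npz
-rw-r--r-- 1 agent agent  235105 Dec  6 08:04 wrist0.png
```

View pics/scene0z.png

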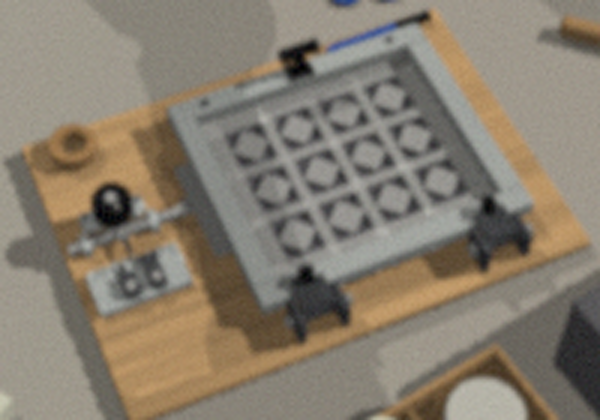

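```bash
python3 - <<'E'
from h import *
th=np.deg2rad(-8.8); O=np.array([571.2,69.4])
ex=np.array([np.cos(th),np.sin(th)]);ey=np.array([-ex[1],ex[0]])
for n,a in dict(knob=(-35,-245),ptr=(11,-245),handle=(-125.5,0)).items(): print(n,O+a[0]*ex+a[1]*ey)
z=np.load("pics/scene0.npz");c=vision.calibration("scene");W=towld(cloud(z['d'],c),c)*1000
B=W-[*O,0]; px=B[...,:2]@ex; py=B[...,:2]@ey
for nm,m in dict(knob=(abs(px+35)<25)&(abs(py+245)<25)&(W[...,2]>65),handle=(abs(px+125)<30)&(abs(py)<40)&(W[...,2]>80)).items():
  print(nm,m.sum(),px[m].mean(),py[m].mean(),np.ptp(px[m]),np.ptp(py[m]),W[m][:,2].mean())
o=bot.get_obs();w,x,y,zz=o['tool_rot'];print(Rn.from_quat([x,y,zz,w]).as_matrix().round(3))
E
```

```text
knob [ 499.13047676 -167.36144918]
ptr [ 544.58898231 -174.39879765]
handle [447.17733813  88.59972245]
knob 135 -31.982525645318262 -245.3555880778149 41.26953022650807 38.8363971301016 74.91194594713414
handle 65 -122.83489702363856 -1.5172176318184147 17.249858213283815 44.38852702989024 91.05653259279372
[[ 0.936  0.352 -0.001]
 [ 0.352 -0.936  0.001]
 [-0.    -0.001 -1.   ]]
```

The zoom shows knob, pointer bar and two riders on the aluminium scale beyond it. Pose checks agree within 3 mm. Moving above the knob for a close look.

Request:
move_arm(
  increments="1 31 56 -6 0 0 -0.064; 1 31 56 -6 0 0 -0.064; 1 31 56 -6 0 0 -0.064; 1 31 56 -6 0 0 -0.064; 1 31 56 -6 0 0 -0.064; 1 31 56 -6 0 0 -0.064; 1 31 56 -6 0 0 -0.064; 1 31 56 -6 0 0 -0.064",
)

```text
t: 1.15
eef_pos: [0.4795, -0.1945, 0.1582]
tool_rot: [0.0, 0.997, -0.077, 0.0]
contact_force: [1.6, -0.1, -0.6]
gripper_width: 1.002
```

```bash
python3 - <<'E'
from h import *
o=bot.get_obs();print(o['t'],o['eef_pos'],o['q'],o['contact_force'],np.abs(o['joint_vel']).max()); w,x,y,z=o['tool_rot'];print(Rn.from_quat([x,y,z,w]).as_matrix().round(3)[:,0])
p,d=vision.read_camera('wrist');np.savez('pics/w1.npz',p=p,d=d)
cv2.imwrite('pics/w1.png',cv2.resize(p,None,fx=1.5,fy=1.5,interpolation=cv2.INTER_CUBIC)[:,:,::-1])
E
```

```text
1.15 [ 0.47945089 -0.19451224  0.15816194] [ 0.35196536  0.27678399 -0.10321033  1.97211697  0.03630697  0.89399425
 -1.49545553] [ 1.59424353 -0.11146999 -0.56997878] 1.5261770235137306
[ 0.988 -0.154  0.   ]
```

View pics/w1.png

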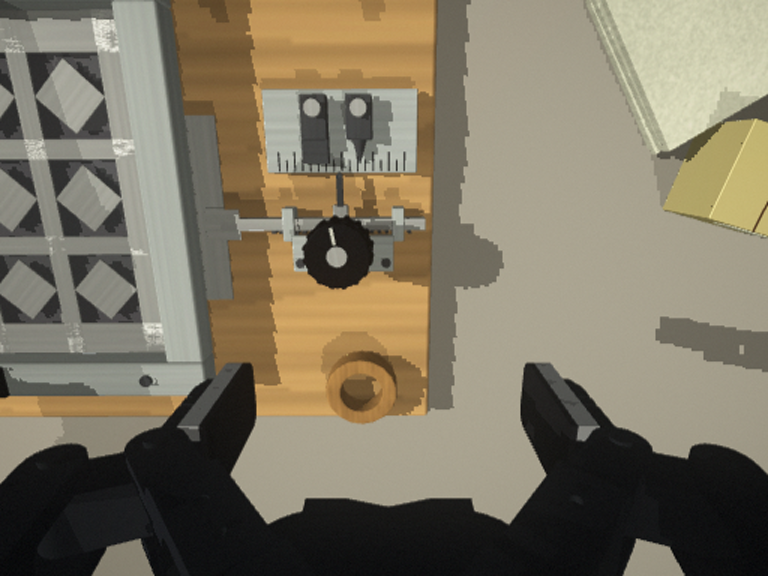

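The wrist view shows the square rider at left (312,130), the pointed rider tip at (361,160), the pointer tip at (340,173) and the knob at (337,257). So the pointer must go right, toward press −y, by clockwise turning. I will settle closer and measure.

Request:
move_arm(
  increments="1 2 5 -12 0 0 0; 1 1 3 -12 0 0 0; 1 0 0 -12 0 0 0; 1 0 0 0 0 0 0; 1 0 0 0 0 0 0; 1 0 0 0 0 0 0; 1 0 0 0 0 0 0; 1 0 0 0 0 0 0",
)

```text
t: 2.2
eef_pos: [0.4819, -0.1883, 0.1225]
tool_rot: [0.0, 0.997, -0.076, 0.0]
contact_force: [0.6, -0.2, -0.7]
gripper_width: 0.999
```

```bash
python3 - <<'E'
from h import *
import pickle
o=bot.get_obs();print(o['t'],o['eef_pos'],o['q'],np.abs(o['joint_vel']).max())
p,d=vision.read_camera('wrist');np.savez('pics/w2.npz',p=p,d=d);pickle.dump(o,open('pics/o2.pkl','wb'))
img=cv2.resize(p[20:200,120:320],None,fx=4,fy=4,interpolation=cv2.INTER_CUBIC)[:,:,::-1]
cv2.imwrite('pics/w2.png',img[:600])
E
```

```text
2.2 [ 0.48192115 -0.18827913  0.12248274] [ 0.33996352  0.32408904 -0.10570545  2.00363091  0.04619887  0.81559929
 -1.51491784] 0.0029753316325975554
```

View pics/w2.png

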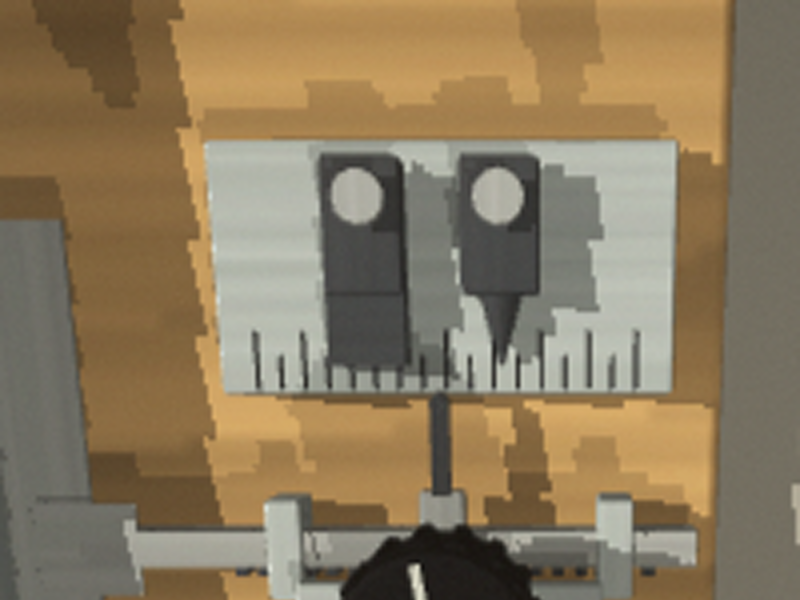

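Pointer tip at crop (440,397), rider tip at (501,362).

```bash
cat >> h.py <<'E'
th=np.deg2rad(-8.8); O=np.array([.5712,.0694]); EX=np.array([np.cos(th),np.sin(th)]);EY=np.array([-EX[1],EX[0]])
def plane(uv,c,z):
    r=np.array([(uv[0]-c['cx'])/c['fx'],(uv[1]-c['cy'])/c['fy'],1])@c['R']; C=-c['t']@c['R']
    return C+r*(z-C[2])/r[2]
def press(P): return np.array([(P[:2]-O)@EX,(P[:2]-O)@EY])*1000
E
python3 - <<'E'
from h import *
import pickle
o=pickle.load(open('pics/o2.pkl','rb'));c=wristcal(o)
for n,u,v in [("ptr",440,397),("rider",501,362),("ptrbase",440,480)]:
    P=plane((u/4+120-.4,v/4+20-.4),c,.032);print(n,P,press(P))
z=np.load('pics/w2.npz');W=towld(cloud(z['d'],c),c)
m=(abs(W[...,2]-.0735)<.004); P=W[m]; q=(P[:,:2]-O)@np.stack([EX,EY],1)*1000; k=(abs(q[:,0]+35)<30)&(abs(q[:,1]+245)<30);q=q[k];print(len(q),q.mean(0),q.min(0),q.max(0),P[k].mean(0))
E
```

```text
ptr [ 0.54386525 -0.17348928  0.032     ] [  10.14564693 -244.21191028]
rider [ 0.54890235 -0.18726358  0.032     ] [  17.23071908 -257.05345962]
ptrbase [ 0.52691398 -0.17041789  0.032     ] [  -7.07596017 -243.76997997]
2026 [ -33.42880107 -245.79385753] [ -53.91918153 -265.02007111] [ -14.76532898 -226.54380738] [ 0.50056173 -0.16838633  0.07322299]
```

Request:
move_arm(
  increments="1 3 3 0 0 0 0.178; 1 3 3 0 0 0 0.178; 1 3 3 0 0 0 0.178; 1 3 3 0 0 0 0.178; 1 3 3 0 0 0 0.178; 1 3 3 0 0 0 0.178; 1 0 2 0 0 0 0.178; 1 0 0 0 0 0 0.178",
)

```text
t: 3.25
eef_pos: [0.4998, -0.168, 0.1223]
tool_rot: [0.0, 0.803, 0.596, 0.0]
contact_force: [-0.3, -0.4, 0.2]
gripper_width: 1.002
```

Request:
move_arm(
  increments="1 0 0 0 0 0 0.178; 1 0 0 -10 0 0 0; 1 0 0 -10 0 0 0; 1 0 0 0 0 0 0; 1 0 0 0 0 0 0; 1 0 0 0 0 0 0; 1 0 0 0 0 0 0; 1 0 0 0 0 0 0",
)

```text
t: 4.25
eef_pos: [0.4999, -0.1683, 0.1024]
tool_rot: [0.0, 0.749, 0.663, 0.0]
contact_force: [0.1, -0.2, 0.6]
gripper_width: 1.002
```

```bash
cat > st.py <<'E'
from h import *
o=bot.get_obs();w,x,y,z=o['tool_rot'];R=Rn.from_quat([x,y,z,w]).as_matrix()
print(o['t'],(o['eef_pos']*1000).round(1),'q',o['q'].round(3),'F',o['contact_force'].round(1),'T',o['torque'].round(2),'w',o['gripper_width'],'yaw',np.arctan2(R[1,0],R[0,0]),'z',R[:,2].round(3))
E
python3 st.py
```

```text
4.25 [ 499.9 -168.3  102.4] q [ 0.558  0.398 -0.43   1.978  0.225  0.81  -0.121] F [ 0.1 -0.2  0.6] T [-0.04  0.01  0.02] w 1.0023116156196303 yaw 1.4495618990184633 z [ 0. -0. -1.]
```

Request:
move_arm(
  increments="1 0 0 -20 0 0 0; 1 0 0 -20 0 0 0; 1 0 0 -20 0 0 0; 1 0 0 0 0 0 0; 0.35 0 0 0 0 0 0; 0.2 0 0 0 0 0 0; 0.2 0 0 0 0 0 0; 0.2 0 0 0 0 0 0",
  newtons=25,
)

```text
t: 5.25
eef_pos: [0.4998, -0.1684, 0.0433]
tool_rot: [0.0, 0.749, 0.663, -0.0]
contact_force: [-2.7, 0.8, 7.9]
gripper_width: 0.431
```

```bash
python3 st.py; python3 - <<'E'
from h import *
p,d=vision.read_camera('wrist')
cv2.imwrite('pics/w3.png',cv2.resize(p,None,fx=1.5,fy=1.5,interpolation=cv2.INTER_CUBIC)[:,:,::-1])
E
```

```text
5.25 [ 499.8 -168.4   43.3] q [ 0.525  0.486 -0.396  2.016  0.287  0.692 -0.174] F [-2.7  0.8  7.9] T [0.15 0.67 0.05] w 0.4309733766509798 yaw 1.4495264304997721 z [ 0.    -0.001 -1.   ]
```

View pics/w3.png

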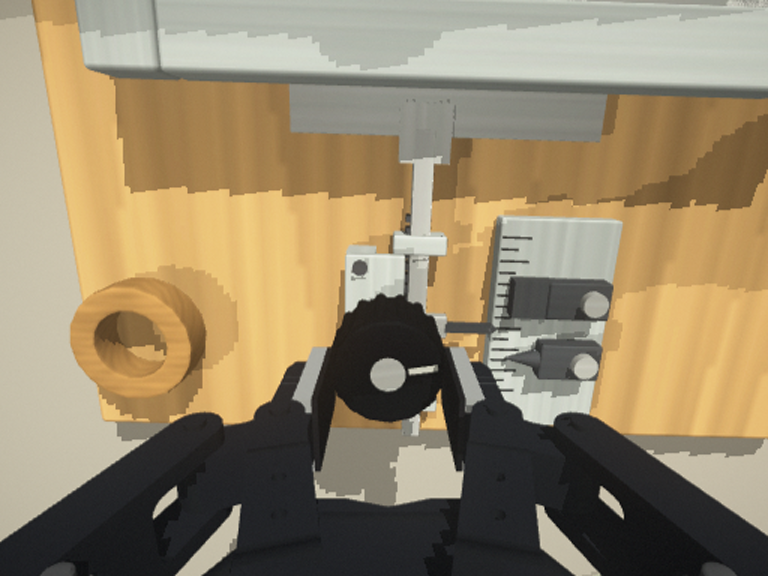

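Knob is between the pads, pointer above (left of) the pointed rider; verifying the centring.

```bash
python3 - <<'E'
from h import *
o=bot.get_obs();c=wristcal(o)
p,d=vision.read_camera('wrist');W=towld(cloud(d,c),c)
print(plane((388/1.5,375/1.5),c,.074), W[250,258])
m=(abs(W[...,2]-.074)<.002)&(np.hypot(W[...,0]-.4998,W[...,1]+.168)<.03)
P=W[m];print(len(P),P.mean(0),P.min(0),P.max(0))
# pads in tool frame
w,x,y,z=o['tool_rot'];R=Rn.from_quat([x,y,z,w]).as_matrix()
T=(W-o['eef_pos'])@R
for v,u in [(245,210),(260,208),(290,210),(245,310),(260,315),(240,205),(240,312)]: print(v,u,T[v,u].round(4),p[v,u])
E
```

```text
[ 0.49980001 -0.16795321  0.074     ] [ 0.49947707 -0.16782283  0.0741746 ]
4002 [ 0.49978712 -0.16654245  0.07337461] [ 0.47619451 -0.18703489  0.07200092] [ 0.52574428 -0.14821822  0.07599931]
245 210 [ 0.011  -0.0217 -0.0466] [170 171 164]
260 208 [ 0.0109 -0.0204 -0.0597] [164 165 158]
290 210 [-0.0003 -0.0195 -0.0637] [39 37 37]
245 310 [ 0.0111  0.0228 -0.0466] [168 169 163]
260 315 [ 0.0115  0.0225 -0.0607] [168 170 163]
240 205 [ 0.0118 -0.0245 -0.0431] [174 173 162]
240 312 [ 0.0114  0.0244 -0.0422] [173 172 164]
```

Centred. Turning clockwise about 1.6 rad.

Request:
move_arm(
  increments="0.2 0 0 0 0 0 -0.16; 0.2 0 0 0 0 0 -0.16; 0.2 0 0 0 0 0 -0.16; 0.2 0 0 0 0 0 -0.16; 0.2 0 0 0 0 0 -0.16; 0.2 0 0 0 0 0 -0.16; 0.2 0 0 0 0 0 -0.16; 0.2 0 0 0 0 0 -0.16",
)

```text
t: 6.35
eef_pos: [0.4993, -0.1679, 0.0432]
tool_rot: [-0.0, 0.997, 0.082, -0.0]
contact_force: [-4.9, 1.1, 7.9]
gripper_width: 0.433
```

Request:
move_arm(
  increments="0.2 0 0 0 0 0 -0.16; 0.2 0 0 0 0 0 -0.16; 0.2 0 0 0 0 0 0; 0.2 0 0 0 0 0 0; 0.2 0 0 0 0 0 0; 0.2 0 0 0 0 0 0; 0.2 0 0 0 0 0 0; 0.2 0 0 0 0 0 0",
)

```text
t: 7.35
eef_pos: [0.4993, -0.1677, 0.0432]
tool_rot: [-0.0, 0.997, -0.075, -0.0]
contact_force: [-4.9, 2.8, 9.2]
gripper_width: 0.43
```

```bash
python3 st.py; python3 - <<'E'
from h import *
import pickle
o=bot.get_obs();pickle.dump(o,open('pics/o4.pkl','wb'))
p,d=vision.read_camera('wrist');np.savez('pics/w4.npz',p=p,d=d)
cv2.imwrite('pics/w4.png',cv2.resize(p[20:220,140:340],None,fx=3,fy=3,interpolation=cv2.INTER_CUBIC)[:,:,::-1])
E
```

```text
7.35 [ 499.3 -167.7   43.2] q [ 2.040e-01  4.560e-01  2.000e-03  2.039e+00 -3.000e-03  6.480e-01
 -1.513e+00] F [-4.9  2.8  9.2] T [0.51 0.97 0.01] w 0.4298036451843506 yaw -0.15007781219556787 z [-0.001  0.001 -1.   ]
```

View pics/w4.png

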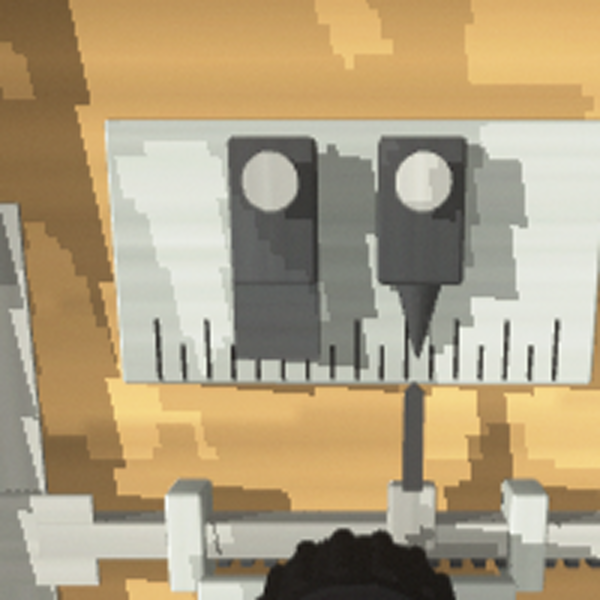

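Pointer tip is at (414,386), rider tip at (418,357) in the crop: nearly aligned. Measuring in press axes.

```bash
python3 - <<'E'
from h import *
import pickle
o=pickle.load(open('pics/o4.pkl','rb'));c=wristcal(o)
for n,u,v in [("ptr",413.5,388),("ptrbase",413.5,470),("rider",418,357),("block",421.5,280)]:
    P=plane((u/3+140-.33,v/3+20-.33),c,.032);print(n,P,press(P))
# scale edge direction vs press: find edge rows
P1=plane((127/3+140,381/3+20),c,.025);P2=plane((590/3+140,384/3+20),c,.025);d=P2-P1;print(np.degrees(np.arctan2(d[1],d[0]))+90)
E
```

```text
ptr [ 0.54228969 -0.18576741  0.032     ] [  10.46700751 -256.58655005]
ptrbase [ 0.52568498 -0.18355795  0.032     ] [  -6.28024568 -256.94338101]
rider [ 0.5482144  -0.18744969  0.032     ] [  16.57933838 -257.34262423]
block [ 0.56266988 -0.19003136  0.032     ] [  31.25961598 -257.68241793]
-8.974484690456208
```

Request:
move_arm(
  increments="0.2 0 0 0 0 0 -0.08; 0.2 0 0 0 0 0 0; 0.2 0 0 0 0 0 0; 0.2 0 0 0 0 0 0; 1 0 0 0 0 0 0; 1 0 0 0 0 0 0; 1 0 0 0 0 0 0; 1 0 0 0 0 0 0",
)

```text
t: 8.4
eef_pos: [0.4998, -0.1683, 0.0422]
tool_rot: [0.0, 0.993, -0.115, 0.0]
contact_force: [1.0, -0.3, 0.4]
gripper_width: 1.002
```

Request:
move_arm(
  increments="1 0 0 20 0 0 0; 1 0 0 30 0 0 0; 1 0 0 25 0 0 0; 1 0 0 0 0 0 0; 1 0 0 0 0 0 0; 1 0 0 0 0 0 0; 1 0 0 0 0 0 0; 1 0 0 0 0 0 0",
)

```text
t: 9.4
eef_pos: [0.4995, -0.1682, 0.1168]
tool_rot: [-0.0, 0.993, -0.115, -0.0]
contact_force: [-0.6, -0.2, 0.3]
gripper_width: 1.0
```

```bash
python3 st.py; python3 - <<'E'
from h import *
import pickle
o=bot.get_obs();pickle.dump(o,open('pics/o5.pkl','wb'))
p,d=vision.read_camera('wrist');np.savez('pics/w5.npz',p=p,d=d)
cv2.imwrite('pics/w5.png',cv2.resize(p[30:230,140:340],None,fx=3,fy=3,interpolation=cv2.INTER_CUBIC)[:,:,::-1])
E
```

```text
9.4 [ 499.5 -168.2  116.8] q [ 0.181  0.343  0.031  1.993 -0.014  0.806 -1.581] F [-0.6 -0.2  0.3] T [-0.01 -0.09 -0.02] w 1.0000547780319708 yaw -0.23023137925066536 z [-0.001  0.    -1.   ]
```

View pics/w5.png

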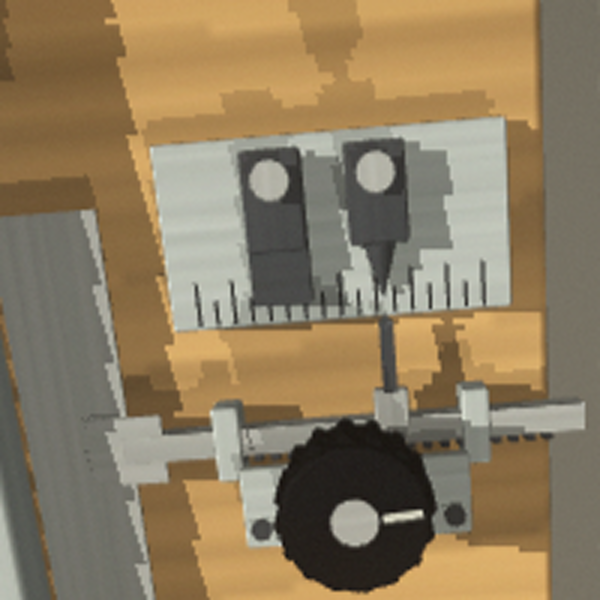

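After release the pointer tip is at (385,318) and the rider tip at (381,292).

```bash
python3 - <<'E'
from h import *
import pickle
o=pickle.load(open('pics/o5.pkl','rb'));c=wristcal(o)
for n,u,v in [("ptr",385.5,318),("ptrbase",390,388),("rider",381,292),("coneb",378,242)]:
    P=plane((u/3+140-.33,v/3+30-.33),c,.032);print(n,P,press(P))
H=O-.1255*EX; print('handle',H,'at45',O+(.147-.1612)*EX)
E
```

```text
ptr [ 0.5419971  -0.18661018  0.032     ] [  10.30679903 -257.46415763]
ptrbase [ 0.5225949  -0.18355279  0.032     ] [  -9.33474821 -257.41101566]
rider [ 0.54916884 -0.18695559  0.032     ] [  17.44695693 -256.70832262]
coneb [ 0.56229444 -0.18909432  0.032     ] [  30.74524109 -256.81385164]
handle [0.44717734 0.08859972] at45 [0.55716716 0.0715724 ]
```

Aligned within about 0.7 mm (limit 2 mm); successive measurements bracket zero. Moving over the handle.

Request:
move_arm(
  increments="1 0 20 20 0 0 0; 1 -8 45 13 0 0 0.02; 1 -10 45 0 0 0 0.02; 1 -10 45 0 0 0 0.02; 1 -10 45 0 0 0 0.016; 1 -8 40 0 0 0 0; 1 -4 16 0 0 0 0; 1 0 0 0 0 0 0",
)

```text
t: 10.45
eef_pos: [0.4495, 0.0889, 0.1503]
tool_rot: [-0.0, 0.997, -0.076, 0.0]
contact_force: [0.4, -1.1, 0.1]
gripper_width: 1.0
```

Request:
move_arm(
  increments="1 0 0 0 0 0 0; 1 0 0 0 0 0 0; 1 0 0 0 0 0 0; 1 0 0 0 0 0 0; 1 0 0 0 0 0 0; 1 0 0 0 0 0 0; 1 0 0 0 0 0 0; 1 0 0 0 0 0 0",
)

```text
t: 11.45
eef_pos: [0.4498, 0.0878, 0.1502]
tool_rot: [0.0, 0.997, -0.077, 0.0]
contact_force: [-0.1, -0.6, 0.5]
gripper_width: 1.0
```

```bash
python3 st.py; python3 - <<'E'
from h import *
o=bot.get_obs();c=wristcal(o)
p,d=vision.read_camera('wrist');np.savez('pics/w6.npz',p=p,d=d)
W=towld(cloud(d,c),c)
m=(abs(W[...,2]-.0915)<.004)&(np.hypot(W[...,0]-.448,W[...,1]-.088)<.04)&(p.max(-1)<90)
P=W[m];q=np.array([press(x) for x in P])
print(len(P),P.mean(0),q.mean(0),q.min(0),q.max(0)); r=cv2.minAreaRect((P[:,:2]*1000).astype(np.float32));print(r)
cv2.imwrite('pics/w6.png',cv2.resize(p,None,fx=1.5,fy=1.5,interpolation=cv2.INTER_CUBIC)[:,:,::-1])
E
```

```text
11.45 [449.8  87.8 150.2] q [-0.208  0.195 -0.135  2.104  0.035  0.844 -2.089] F [-0.1 -0.6  0.5] T [ 0.01  0.04 -0.  ] w 0.9996403382762368 yaw -0.1541344485735524 z [ 0. -0. -1.]
889 [0.44798592 0.08777157 0.09039572] [-124.57423707   -0.69470307] [-132.19994865  -22.52861322] [-117.84009968   20.82295295]
((447.31097412109375, 87.73777770996094), (43.46571731567383, 14.213001251220703), 82.02310180664062)
```

View pics/w6.png

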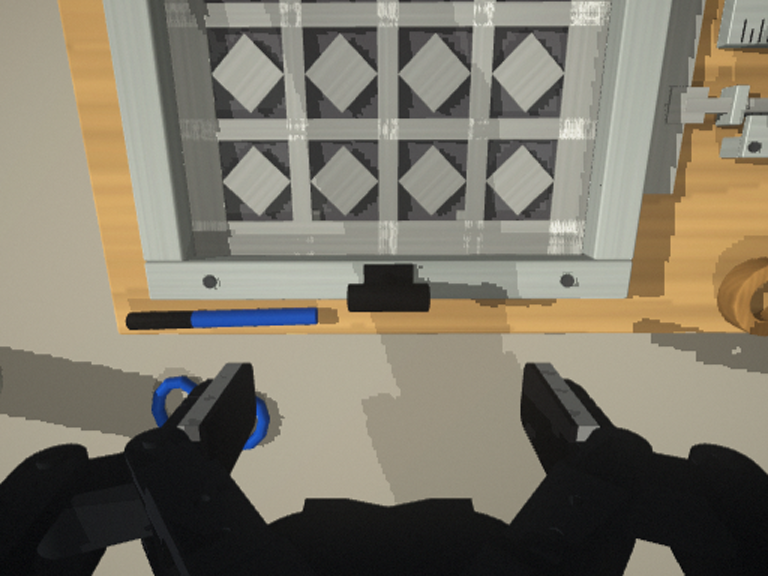

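The handle bar is at (389,297), centre ≈ (447.5, 87.8) mm, the marker well below to the left. Descending and gripping.

Request:
move_arm(
  increments="1 -2 0 -20 0 0 0; 1 0 0 -25 0 0 0; 1 0 0 -25 0 0 0; 1 0 0 -16 0 0 0; 1 0 0 0 0 0 0; 1 0 0 0 0 0 0; 0.3 0 0 0 0 0 0; 0.3 0 0 0 0 0 0",
  newtons=40,
)

```text
t: 12.5
eef_pos: [0.4482, 0.0879, 0.0648]
tool_rot: [-0.0, 0.997, -0.077, 0.001]
contact_force: [-0.4, 0.3, -0.6]
gripper_width: 0.605
```

Request:
move_arm(
  increments="0.2 0 0 0 0 0 0; 0.2 0 0 0 0 0 0; 0.2 0 0 0 0 0 0; 0.2 0 0 0 0 0 0; 0.2 0 0 0 0 0 0; 0.2 0 0 0 0 0 0; 0.2 0 0 0 0 0 0; 0.2 0 0 0 0 0 0",
)

```text
t: 13.5
eef_pos: [0.4499, 0.0883, 0.0661]
tool_rot: [-0.001, 0.997, -0.077, 0.002]
contact_force: [-0.7, -0.4, 14.8]
gripper_width: 0.202
```

```bash
python3 st.py; python3 - <<'E'
from h import *
p,d=vision.read_camera('wrist')
cv2.imwrite('pics/w7.png',cv2.resize(p,None,fx=1.5,fy=1.5,interpolation=cv2.INTER_CUBIC)[:,:,::-1])
L=.0
# planned TCP path: bar arc, tool tilt = a*k, L=20.5mm beyond bar along tool z, press frame (x,z)
for k in (0,.5,1):
  pr=None
  for a in np.linspace(0,.785,9):
    r=np.array([-272.5*np.cos(a)+44.5*np.sin(a),272.5*np.sin(a)+44.5*np.cos(a)])
    t=r+20.5*np.array([-np.sin(k*a),-np.cos(k*a)])
    if pr is not None:
      dd=t-pr; print(k,round(a,3),(dd[0]*EX).round(1),dd[1].round(1))
    pr=t
E
```

```text
13.5 [449.9  88.3  66.1] q [-0.221  0.329 -0.128  2.176  0.07   0.636 -2.123] F [-0.7 -0.4 14.8] T [-0.17  0.29 -0.07] w 0.2021291027577668 yaw -0.1544821585729079 z [ 0.004  0.001 -1.   ]
0 0.098 [ 5.6 -0.9] 26.5
0 0.196 [ 8.1 -1.3] 25.8
0 0.294 [10.6 -1.6] 24.9
0 0.392 [13. -2.] 23.7
0 0.491 [15.2 -2.4] 22.3
0 0.589 [17.3 -2.7] 20.7
0 0.687 [19.2 -3. ] 18.9
0 0.785 [20.9 -3.2] 16.9
0.5 0.098 [ 4.6 -0.7] 26.5
0.5 0.196 [ 7.1 -1.1] 25.9
0.5 0.294 [ 9.6 -1.5] 25.0
0.5 0.392 [12.  -1.9] 23.9
0.5 0.491 [14.2 -2.2] 22.5
0.5 0.589 [16.3 -2.5] 21.0
0.5 0.687 [18.2 -2.8] 19.2
0.5 0.785 [20.  -3.1] 17.2
1 0.098 [ 3.6 -0.6] 26.6
1 0.196 [ 6.2 -1. ] 26.1
1 0.294 [ 8.7 -1.3] 25.4
1 0.392 [11.1 -1.7] 24.4
1 0.491 [13.4 -2.1] 23.2
1 0.589 [15.6 -2.4] 21.7
1 0.687 [17.6 -2.7] 20.1
1 0.785 [19.5 -3. ] 18.2
```

View pics/w7.png

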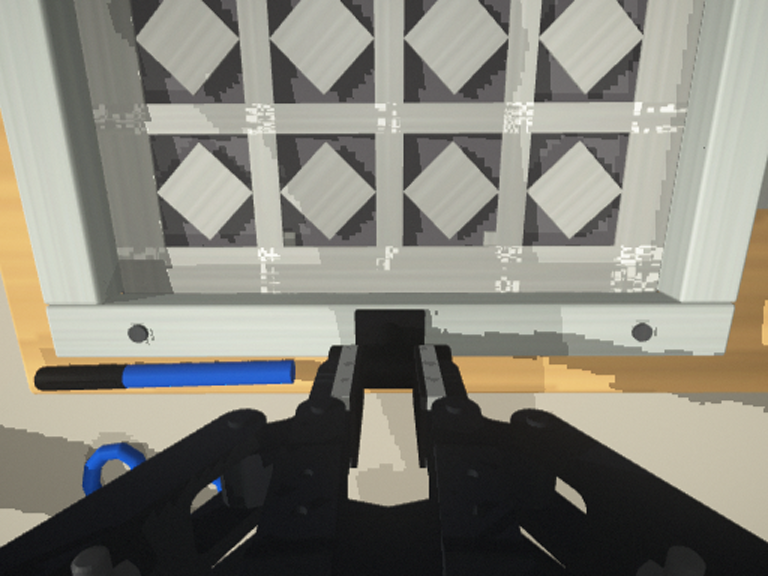

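The opening of 0.20 is too narrow for the 44 mm bar, so the pads slid off its ends. Checking where the pads are versus the bar.

```bash
python3 - <<'E'
from h import *
o=bot.get_obs();c=wristcal(o);p,d=vision.read_camera('wrist');W=towld(cloud(d,c),c)*1000
for y in (310,315,325,335,345,352,360,370,380,386):
  print(y,[(x,W[int(y/1.5),int(x/1.5)].round(0).astype(int).tolist()) for x in (345,360,390,420,433)])
for n in ("side","scene"):
  p,d=vision.read_camera(n);c=vision.calibration(n);u,v=proj(np.array([.448,.088,.085]),c)[0].astype(int)
  cv2.imwrite(f'pics/{n}7.png',cv2.resize(p[v-50:v+50,u-60:u+60],None,fx=6,fy=6,interpolation=cv2.INTER_CUBIC)[:,:,::-1])
E
```

```text
310 [(345, [461, 105, 51]), (360, [460, 99, 52]), (390, [458, 86, 52]), (420, [456, 73, 52]), (433, [454, 68, 50])]
315 [(345, [457, 106, 50]), (360, [458, 99, 53]), (390, [456, 86, 54]), (420, [454, 74, 55]), (433, [451, 68, 49])]
325 [(345, [454, 107, 50]), (360, [454, 100, 54]), (390, [453, 87, 56]), (420, [450, 74, 53]), (433, [448, 69, 51])]
335 [(345, [448, 108, 48]), (360, [449, 100, 54]), (390, [453, 87, 69]), (420, [445, 75, 54]), (433, [443, 70, 51])]
345 [(345, [463, 100, 96]), (360, [462, 96, 95]), (390, [454, 87, 82]), (420, [459, 76, 97]), (433, [458, 72, 96])]
352 [(345, [463, 100, 101]), (360, [462, 95, 101]), (390, [454, 87, 87]), (420, [459, 76, 101]), (433, [458, 72, 101])]
360 [(345, [463, 99, 108]), (360, [461, 95, 105]), (390, [452, 87, 90]), (420, [459, 77, 108]), (433, [458, 73, 107])]
370 [(345, [463, 99, 114]), (360, [459, 95, 108]), (390, [450, 87, 93]), (420, [459, 77, 113]), (433, [458, 74, 113])]
380 [(345, [462, 99, 119]), (360, [456, 96, 108]), (390, [445, 88, 90]), (420, [459, 78, 120]), (433, [459, 74, 121])]
386 [(345, [462, 98, 123]), (360, [454, 96, 108]), (390, [443, 88, 91]), (420, [459, 78, 123]), (433, [458, 75, 123])]
```

View pics/side7.png

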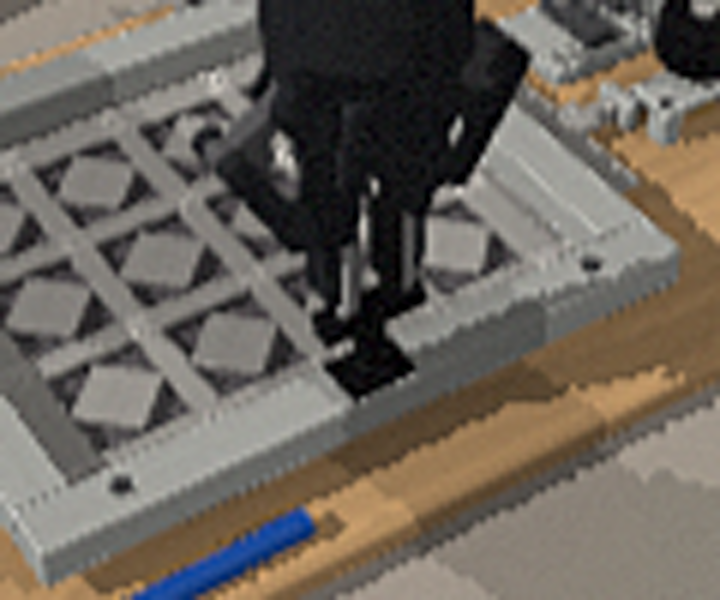

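View pics/scene7.png

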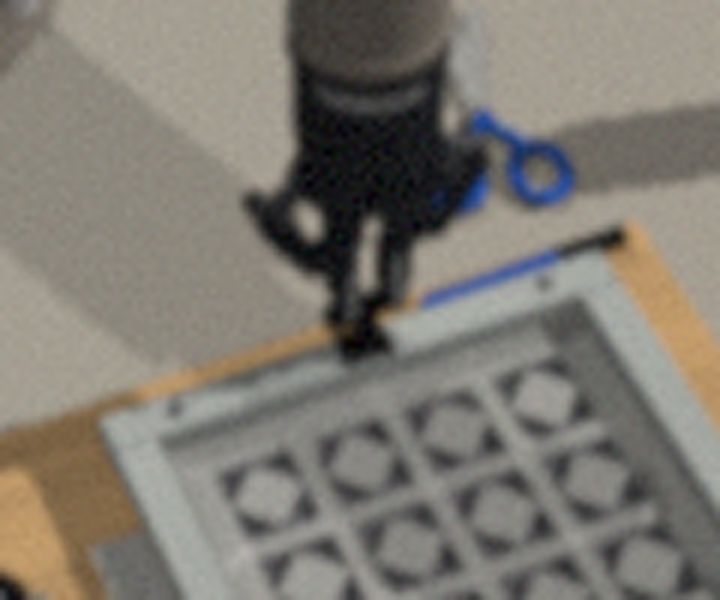

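```bash
python3 - <<'E'
from h import *
z=np.load('pics/w6.npz');d=z['d'];H=vision.calibration('wrist')['hand_eye'];c=vision.calibration('wrist')
T=(cloud(d,c)@H[:3,:3].T+H[:3,3])*1000
for x,y in [(240,366),(250,366),(245,372),(235,380),(215,405),(190,435),(252,390),(252,405),(245,430),(528,368),(535,366),(545,368),(560,385)]:
  print(x,y,T[int(y/1.5),int(x/1.5)].round(0))
p,d=vision.read_camera('wrist')
T=(cloud(d,c)@H[:3,:3].T+H[:3,3])*1000
print('now')
for y in range(340,470,8): print(y,[T[int(y/1.5),int(x/1.5)].round(0).astype(int).tolist() for x in (335,345,352,358,362,368,390,412,420,430,440)])
cv2.imwrite('pics/w8.png',cv2.resize(cv2.convertScaleAbs(p[190:320,180:340],alpha=2.5,beta=20),None,fx=4.5,fy=4.5,interpolation=cv2.INTER_CUBIC)[:,:,::-1])
E
```

```text
240 366 [ 11. -44. -46.]
250 366 [  9. -43. -41.]
245 372 [  9. -43. -45.]
235 380 [ 11. -43. -54.]
215 405 [ 11. -43. -68.]
190 435 [  9. -46. -78.]
252 390 [  1. -42. -42.]
252 405 [ -4. -43. -42.]
245 430 [ -7. -43. -51.]
528 368 [ 10.  43. -44.]
535 366 [ 11.  43. -46.]
545 368 [ 11.  47. -46.]
560 385 [ 11.  47. -56.]
now
340 [[-7, -23, 17], [-7, -19, 18], [-6, -16, 16], [-5, -13, 12], [-5, -11, 13], [-4, -9, 12], [3, 1, -6], [-5, 10, 12], [-5, 14, 13], [-6, 18, 15], [-7, 23, 17]]
348 [[5, -19, -19], [11, -14, -33], [11, -12, -32], [11, -10, -33], [71, 0, -168], [5, -7, -20], [5, 1, -19], [5, 8, -19], [11, 11, -32], [11, 14, -33], [5, 19, -19]]
356 [[3, -19, -21], [11, -13, -39], [11, -11, -38], [11, -10, -39], [8, -9, -33], [4, -7, -23], [4, 1, -23], [4, 8, -22], [11, 10, -38], [11, 13, -39], [4, 18, -23]]
364 [[7, -17, -35], [11, -13, -44], [11, -11, -44], [11, -9, -43], [6, -9, -33], [1, -7, -24], [2, 1, -25], [1, 8, -24], [11, 10, -43], [11, 13, -43], [7, 17, -35]]
372 [[7, -16, -42], [11, -12, -49], [11, -11, -50], [12, -9, -51], [3, -9, -33], [-1, -7, -25], [-1, 1, -25], [
[... 1412 characters left out ...]
[[18, -10, -93], [3, -10, -72], [-3, -10, -64], [-6, -9, -60], [-96, -16, 66], [-96, -12, 66], [-96, 2, 66], [-97, 14, 67], [-4, 9, -63], [2, 10, -71], [17, 10, -92]]
452 [[18, -10, -95], [0, -11, -72], [-6, -10, -63], [-8, -9, -60], [-100, -16, 65], [-101, -12, 66], [-101, 2, 67], [-101, 14, 67], [-6, 9, -63], [0, 10, -71], [18, 10, -95]]
460 [[17, -10, -97], [-1, -11, -73], [-8, -10, -63], [-11, -9, -60], [-106, -16, 66], [-107, -12, 67], [-106, 2, 66], [71, 0, -168], [-9, 9, -62], [-3, 11, -71], [18, 10, -97]]
468 [[17, -10, -99], [-4, -11, -72], [-113, -22, 67], [-113, -19, 67], [-113, -16, 67], [-113, -12, 66], [-113, 2, 66], [-113, 14, 67], [-113, 20, 66], [-4, 10, -72], [17, 10, -98]]
```

View pics/w8.png

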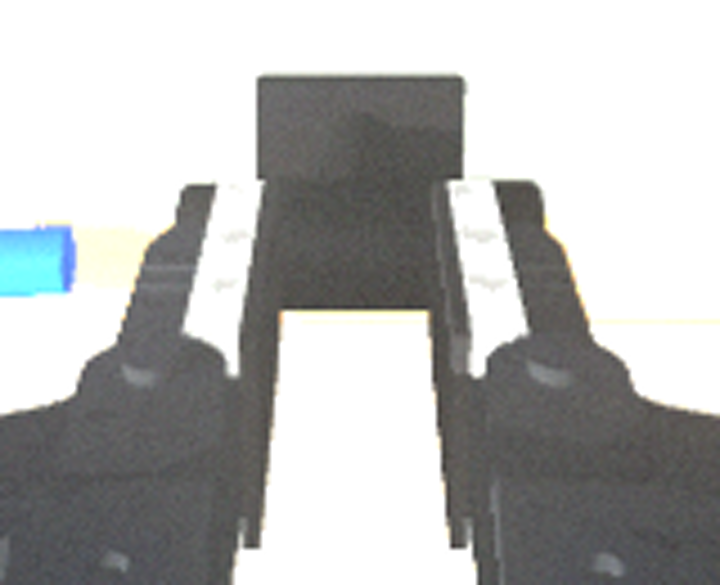

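The side view shows the fingers resting on top of the bar. The opening just reached the commanded 0.2, and the visible fingertips stand about 25–30 mm behind the reported TCP. So I must go lower. I'll lift slightly, open, then go down with force checks.

Request:
move_arm(
  increments="0.2 0 0 10 0 0 0; 1 0 0 0 0 0 0; 1 0 0 0 0 0 0; 1 0 0 0 0 0 0; 1 0 0 0 0 0 0; 1 0 0 0 0 0 0; 1 0 0 -8 0 0 0; 1 0 0 0 0 0 0",
)

```text
t: 14.75
eef_pos: [0.4471, 0.0876, 0.0655]
tool_rot: [0.0, 0.997, -0.077, -0.001]
contact_force: [-0.3, 0.2, -0.7]
gripper_width: 1.003
```

```bash
python3 st.py
```

```text
14.75 [447.1  87.6  65.5] q [-0.221  0.329 -0.128  2.178  0.069  0.639 -2.123] F [-0.3  0.2 -0.7] T [-0.01 -0.04  0.02] w 1.0031417658697825 yaw -0.15416609596797545 z [-0.001 -0.    -1.   ]
```

Request:
move_arm(
  increments="1 0 0 -7 0 0 0; 1 0 0 0 0 0 0; 1 0 0 -7 0 0 0; 1 0 0 0 0 0 0; 1 0 0 0 0 0 0; 1 0 0 0 0 0 0; 1 0 0 0 0 0 0; 1 0 0 0 0 0 0",
)

```text
t: 15.75
eef_pos: [0.4478, 0.0877, 0.0523]
tool_rot: [-0.0, 0.997, -0.077, 0.0]
contact_force: [-0.7, 0.1, 0.1]
gripper_width: 1.004
```

```bash
python3 st.py;  python3 - <<'E'
from h import *
for n in ("side",):
  p,d=vision.read_camera(n);c=vision.calibration(n);u,v=proj(np.array([.448,.088,.085]),c)[0].astype(int)
  cv2.imwrite(f'pics/{n}9.png',cv2.resize(p[v-50:v+50,u-60:u+60],None,fx=6,fy=6,interpolation=cv2.INTER_CUBIC)[:,:,::-1])
E
```

```text
15.75 [447.8  87.7  52.3] q [-0.224  0.353 -0.125  2.186  0.076  0.606 -2.129] F [-0.7  0.1  0.1] T [ 0.04  0.02 -0.02] w 1.0035691594380458 yaw -0.15425424938411605 z [ 0.  0. -1.]
```

View pics/side9.png

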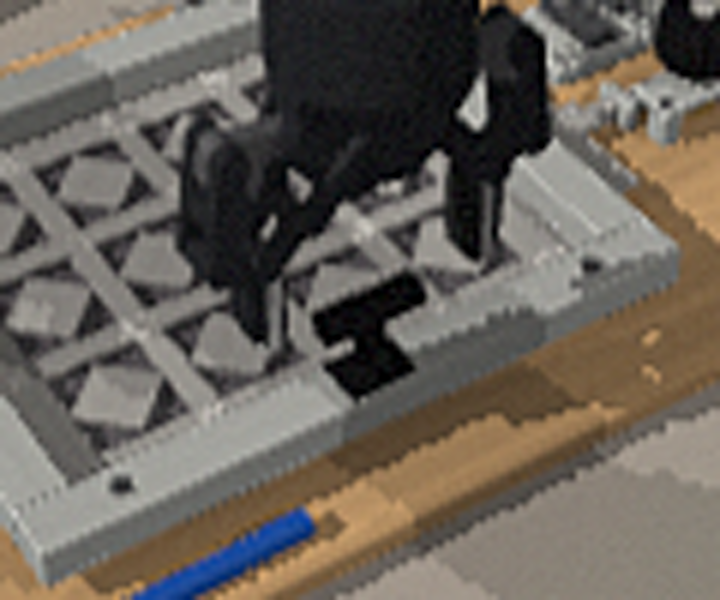

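Fingers now straddle the bar, tips still about level with its top. Going 14 mm lower, then closing.

Request:
move_arm(
  increments="1 0 0 -7 0 0 0; 1 0 0 0 0 0 0; 1 0 0 -7 0 0 0; 1 0 0 0 0 0 0; 0.35 0 0 0 0 0 0; 0.35 0 0 0 0 0 0; 0.35 0 0 0 0 0 0; 0.35 0 0 0 0 0 0",
)

```text
t: 16.8
eef_pos: [0.4479, 0.088, 0.0386]
tool_rot: [-0.0, 0.997, -0.077, 0.0]
contact_force: [-0.8, 0.9, 3.9]
gripper_width: 0.503
```

```bash
python3 st.py;  python3 - <<'E'
from h import *
for n in ("side",):
  p,d=vision.read_camera(n);c=vision.calibration(n);u,v=proj(np.array([.448,.088,.085]),c)[0].astype(int)
  cv2.imwrite(f'pics/{n}10.png',cv2.resize(p[v-50:v+50,u-60:u+60],None,fx=6,fy=6,interpolation=cv2.INTER_CUBIC)[:,:,::-1])
for k in (0,.5):
  pr=None
  for a in np.linspace(0,.785,17):
    r=np.array([-272.5*np.cos(a)+44.5*np.sin(a),272.5*np.sin(a)+44.5*np.cos(a)])
    t=r+46.5*np.array([-np.sin(k*a),-np.cos(k*a)])
    if pr is not None:
      dd=t-pr; print(k,round(a,3),(dd[0]*EX).round(1),dd[1].round(1))
    pr=t
E
```

```text
16.8 [447.9  88.   38.6] q [-0.227  0.379 -0.122  2.193  0.083  0.573 -2.135] F [-0.8  0.9  3.9] T [0.25 0.24 0.02] w 0.5034140555689227 yaw -0.1540770887591006 z [ 0.  0. -1.]
0 0.049 [ 2.5 -0.4] 13.3
0 0.098 [ 3.1 -0.5] 13.2
0 0.147 [ 3.8 -0.6] 13.0
0 0.196 [ 4.4 -0.7] 12.8
0 0.245 [ 5.  -0.8] 12.6
0 0.294 [ 5.6 -0.9] 12.3
0 0.343 [ 6.2 -1. ] 12.0
0 0.392 [ 6.8 -1. ] 11.7
0 0.442 [ 7.3 -1.1] 11.3
0 0.491 [ 7.9 -1.2] 11.0
0 0.54 [ 8.4 -1.3] 10.6
0 0.589 [ 8.9 -1.4] 10.1
0 0.638 [ 9.4 -1.5] 9.7
0 0.687 [ 9.8 -1.5] 9.2
0 0.736 [10.3 -1.6] 8.7
0 0.785 [10.7 -1.7] 8.2
0.5 0.049 [ 1.4 -0.2] 13.3
0.5 0.098 [ 2.  -0.3] 13.2
0.5 0.147 [ 2.6 -0.4] 13.1
0.5 0.196 [ 3.3 -0.5] 12.9
0.5 0.245 [ 3.9 -0.6] 12.7
0.5 0.294 [ 4.5 -0.7] 12.5
0.5 0.343 [ 5.1 -0.8] 12.2
0.5 0.392 [ 5.7 -0.9] 11.9
0.5 0.442 [ 6.2 -1. ] 11.6
0.5 0.491 [ 6.8 -1. ] 11.2
0.5 0.54 [ 7.3 -1.1] 10.8
0.5 0.589 [ 7.8 -1.2] 10.4
0.5 0.638 [ 8.3 -1.3] 10.0
0.5 0.687 [ 8.8 -1.4] 9.6
0.5 0.736 [ 9.2 -1.4] 9.1
0.5 0.785 [ 9.6 -1.5] 8.6
```

View pics/side10.png

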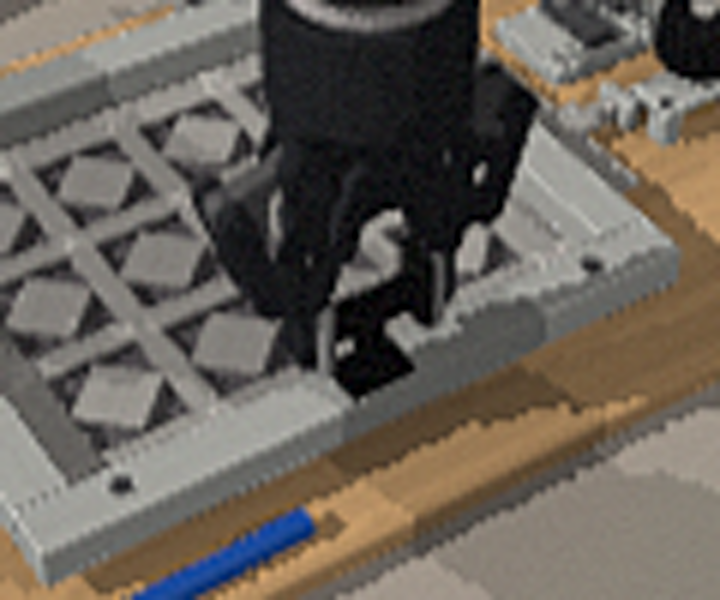

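Width 0.503 (43 mm): the bar is pinched on its ends. Lifting along the arc with half tilt.

Request:
move_arm(
  increments="0.3 1.4 -0.2 13.3 0.004 0.024 0; 0.3 2 -0.3 13.2 0.004 0.024 0; 0.3 2.6 -0.4 13.1 0.004 0.024 0; 0.3 3.3 -0.5 12.9 0.004 0.024 0; 0.3 3.9 -0.6 12.7 0.004 0.024 0; 0.3 4.5 -0.7 12.5 0.004 0.024 0; 0.3 5.1 -0.8 12.2 0.004 0.024 0; 0.3 5.7 -0.9 11.9 0.004 0.024 0",
)

```text
t: 17.85
eef_pos: [0.476, 0.0838, 0.1396]
tool_rot: [-0.009, 0.992, -0.076, -0.098]
contact_force: [2.5, 2.3, -6.9]
gripper_width: 0.504
```

```bash
python3 st.py;  python3 - <<'E'
from h import *
for n in ("side",):
  p,d=vision.read_camera(n);
  cv2.imwrite(f'pics/{n}11.png',cv2.resize(p[80:320,100:400],None,fx=2.5,fy=2.5,interpolation=cv2.INTER_CUBIC)[:,:,::-1])
E
```

```text
17.85 [476.   83.8 139.6] q [-0.128  0.359 -0.146  1.922 -0.036  1.043 -1.972] F [ 2.5  2.3 -6.9] T [ 0.52 -0.66 -0.16] w 0.5044230523339788 yaw -0.15353336894597958 z [-0.192  0.032 -0.981]
```

View pics/side11.png

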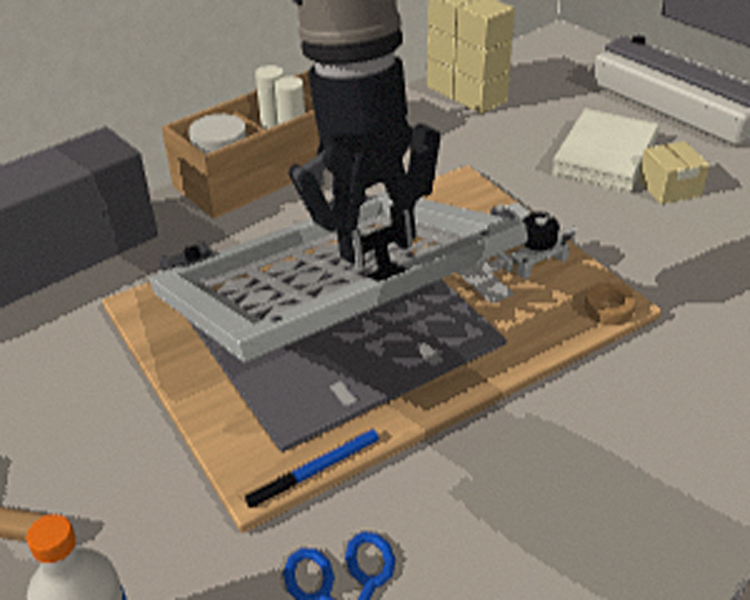

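The frame is lifting cleanly, bar still pinched; forces small. Continuing.

Request:
move_arm(
  increments="0.3 6.2 -1 11.6 0.004 0.024 0; 0.3 6.8 -1 11.2 0.004 0.024 0; 0.3 7.3 -1.1 10.8 0.004 0.024 0; 0.3 7.8 -1.2 10.4 0.004 0.024 0; 0.3 8.3 -1.3 10 0.004 0.024 0; 0.3 8.8 -1.4 9.6 0.004 0.024 0; 0.3 9.2 -1.4 9.1 0.004 0.024 0; 0.3 9.6 -1.5 8.6 0.004 0.024 0",
)

```text
t: 18.9
eef_pos: [0.5392, 0.0743, 0.2203]
tool_rot: [-0.017, 0.978, -0.075, -0.194]
contact_force: [-1.5, 3.4, -5.3]
gripper_width: 0.505
```

Request:
move_arm(
  increments="0.3 0 0 0 0 0 0; 0.3 0 0 0 0 0 0; 0.3 0 0 0 0 0 0; 0.3 0 0 0 0 0 0; 0.3 0 0 0 0 0 0; 0.3 0 0 0 0 0 0; 0.3 0 0 0 0 0 0; 0.3 0 0 0 0 0 0",
)

```text
t: 19.9
eef_pos: [0.5403, 0.0741, 0.2208]
tool_rot: [-0.017, 0.978, -0.075, -0.192]
contact_force: [1.6, 5.0, -7.3]
gripper_width: 0.506
```

```bash
python3 st.py;  python3 - <<'E'
from h import *
o=bot.get_obs()
for n in ("side","scene"):
  p,d=vision.read_camera(n);np.savez(f'pics/{n}12.npz',p=p,d=d)
  q=p[80:320,100:400] if n=="side" else p[120:320,130:380]
  cv2.imwrite(f'pics/{n}12.png',cv2.resize(q,None,fx=2.5,fy=2.5,interpolation=cv2.INTER_CUBIC)[:,:,::-1])
  # frame plane: points in press frame x -160..130,|y|<140, z>0.06, fit side rails
  c=vision.calibration(n);W=towld(cloud(d,c),c);B=W[...,:2]-O;px=B@EX*1000;py=B@EY*1000;pz=W[...,2]*1000
  m=(d>0)&(abs(abs(py)-137)<10)&(pz>70)&(px<120)&(px>-120)
  a=np.degrees(np.arctan2(pz[m]-40,147-px[m]));print(n,m.sum(),np.percentile(a,[5,25,50,75,95]).round(1))
  if m.sum()>50:
    A=np.polyfit(px[m],pz[m],1);print('slope deg',np.degrees(np.arctan(-A[0])))
w,x,y,z=o['tool_rot'];R=Rn.from_quat([x,y,z,w]).as_matrix()
b=o['eef_pos']-.0465*R[:,2];bp=press(b);r=np.array([147-bp[0],b[2]*1000-40]);print('bar',bp,b[2],'angle',np.degrees(np.arctan2(r[1],r[0])-np.arctan2(44.5,272.5)),np.hypot(*r),np.hypot(272.5,44.5))
E
```

```text
19.9 [540.3  74.1 220.8] q [-0.085  0.489 -0.12   1.56  -0.081  1.46  -1.902] F [ 1.6  5.  -7.3] T [ 0.8  -0.97 -0.23] w 0.505651664055909 yaw -0.15244740617694566 z [-0.374  0.063 -0.925]
side 339 [39.3 42.1 42.9 44.7 46.5]
slope deg 47.07839411527047
scene 1184 [46.4 47.3 48.4 50.9 67.1]
slope deg 60.5514554800774
bar [-13.62873659  -0.27390398] 0.2638263798023219 angle 45.06024041818217 275.4992546549574 276.1095796961779
```

View pics/side12.png

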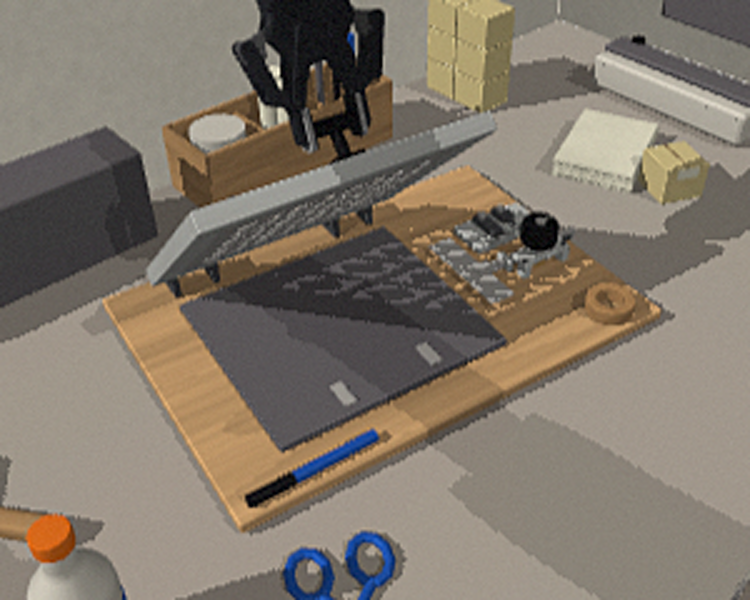

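View pics/scene12.png

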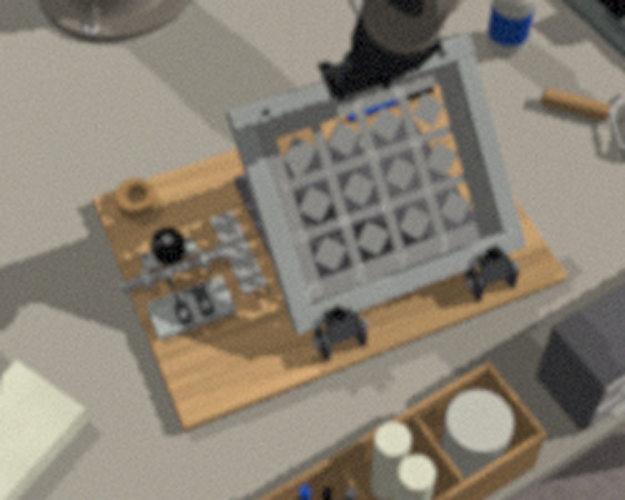

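The frame stands open with the bar still between the fingers. Kinematically it is at 45.1°, and bystanders are in place. One plane-fit check of the angle and stillness.

```bash
python3 - <<'E'
from h import *
z=np.load('pics/scene12.npz');d=z['d'];c=vision.calibration('scene');W=towld(cloud(d,c),c)*1000
B=W[...,:2]-O*1000;X=np.stack([B@EX,B@EY,W[...,2]],-1)
# points near plane through the hinge: angle in frame coordinates at candidate angles
m=(d>0)&(abs(X[...,1])<148)&(X[...,0]<125)&(X[...,0]>-110)&(X[...,2]>60)&(X[...,2]<230)
P=X[m];best=[]
for a in np.radians(np.arange(35,56,.5)):
  v=np.stack([147-P[:,0],P[:,2]-40],1); n=-v[:,0]*np.sin(a)+v[:,1]*np.cos(a)
  best.append((int((abs(n-10.5)<2.5).sum()),round(np.degrees(a),1)))
print(sorted(best)[::-1][:5])
E
python3 st.py
```

```text
[(1224, np.float64(39.5)), (1211, np.float64(40.0)), (1161, np.float64(39.0)), (1050, np.float64(38.5)), (1048, np.float64(40.5))]
20.0 [540.3  74.2 220.8] q [-0.085  0.489 -0.12   1.56  -0.081  1.46  -1.902] F [ 1.9  4.9 -7.6] T [ 0.92 -0.94 -0.25] w 0.5038394457650943 yaw -0.15242096951234943 z [-0.373  0.063 -0.926]
```

Request:
move_arm(
  increments="0.3 0 0 0 0 0 0; 0.3 0 0 0 0 0 0; 0.3 0 0 0 0 0 0; 0.3 0 0 0 0 0 0; 0.3 0 0 0 0 0 0; 0.3 0 0 0 0 0 0; 0.3 0 0 0 0 0 0; 0.3 0 0 0 0 0 0",
)

```text
t: 21.0
eef_pos: [0.5403, 0.0742, 0.2208]
tool_rot: [-0.017, 0.978, -0.075, -0.192]
contact_force: [2.2, 4.8, -7.2]
gripper_width: 0.508
```

The plane fit (39.5°) disagrees with the kinematics (45.1°); its assumed offset may have mixed stencil and rail surfaces. Refitting with a free offset.

```bash
python3 - <<'E'
from h import *
for nm in ('scene','side'):
  z=np.load(f'pics/{nm}12.npz');d=z['d'];p=z['p'];c=vision.calibration(nm);W=towld(cloud(d,c),c)*1000
  B=W[...,:2]-O*1000;X=np.stack([B@EX,B@EY,W[...,2]],-1)
  m=(d>0)&(abs(X[...,1])<148)&(X[...,0]<125)&(X[...,0]>-110)&(X[...,2]>60)&(X[...,2]<230)
  P=X[m];res=[]
  for a in np.arange(35,56,.5):
    t=np.radians(a);v=np.stack([147-P[:,0],P[:,2]-40],1); n=-v[:,0]*np.sin(t)+v[:,1]*np.cos(t)
    h,e=np.histogram(n,np.arange(-60,60,1)); h2=np.convolve(h,np.ones(3),'same'); k=h2.argmax(); res.append((int(h2[k]),a,e[k]+.5))
  print(nm,sorted(res)[::-1][:6])
  # rails: profile in frame coordinates
  mr=m&(abs(abs(X[...,1])-137)<8)
  for y0 in (-137,137):
    q=X[m&(abs(X[...,1]-y0)<9)]
    s=[(int(x),q[abs(q[:,0]-x)<4][:,2].max().round(0)) for x in range(-60,121,20) if (abs(q[:,0]-x)<4).sum()>3]
    print(y0,s)
# front rail screws / corner check: expected front top corners at 45deg
t=np.pi/4
for nm in ('scene','side'):
  c=vision.calibration(nm)
  for ang in (40,45,50):
    t=np.radians(ang);out=[]
    for yy in (-150,150):
      for (l,h) in ((285,10.5),(285,-9.5)):
        x=147-l*np.cos(t)+h*np.sin(t);zz=40+l*np.sin(t)+h*np.cos(t)
        xy=O+(x*EX+yy*EY)/1000; out.append(proj(np.array([*xy,zz/1000]),c)[0].round(0).tolist())
    print(nm,ang,out)
E
```

```text
scene [(1926, np.float64(44.5), np.float64(-7.5)), (1923, np.float64(45.0), np.float64(-8.5)), (1876, np.float64(44.0), np.float64(-5.5)), (1789, np.float64(45.5), np.float64(-10.5)), (1763, np.float64(43.5), np.float64(-4.5)), (1691, np.float64(46.0), np.float64(-11.5))]
-137 [(-20, np.float64(227.0)), (0, np.float64(208.0)), (20, np.float64(189.0)), (40, np.float64(171.0)), (60, np.float64(149.0)), (80, np.float64(131.0)), (100, np.float64(109.0)), (120, np.float64(91.0))]
137 [(-20, np.float64(226.0)), (0, np.float64(210.0)), (20, np.float64(195.0)), (40, np.float64(171.0)), (60, np.float64(152.0)), (80, np.float64(129.0)), (100, np.float64(111.0)), (120, np.float64(90.0))]
side [(1250, np.float64(44.5), np.float64(-7.5)), (1217, np.float64(45.0), np.float64(-8.5)), (1131, np.float64(44.0), np.float64(-6.5)), (908, np.float64(45.5), np.float64(-10.5)), (839, np.float64(43.5), np.float64(-4.5)), (675, np.float64(43.0), np.float64(-1.5))]
-137 [(-40, np.float64(217.0)), (0, np.float64(177.0))]
137 [(-40, np.float64(217.0)), (-20, np.float64(196.0)), (0, np.float64(177.0)), (20, np.float64(155.0)), (40, np.float64(137.0)), (60, np.float64(119.0)), (80, np.float64(97.0))]
scene 40 [[219.0, 164.0], [218.0, 165.0], [314.0, 134.0], [312.0, 134.0]]
scene 45 [[221.0, 165.0], [220.0, 164.0], [318.0, 133.0], [315.0, 133.0]]
scene 50 [[223.0, 166.0], [221.0, 165.0], [322.0, 134.0], [319.0, 133.0]]
side 40 [[300.0, 133.0], [303.0, 141.0], [180.0, 175.0], [183.0, 185.0]]
side 45 [[295.0, 123.0], [299.0, 131.0], [175.0, 164.0], [179.0, 173.0]]
side 50 [[291.0, 114.0], [295.0, 121.0], [170.0, 152.0], [174.0, 161.0]]
```

Both cameras give 44.5–45° (the stencil lies at the frame's underside, as suspected). Handing in.

```bash
python3 -c "
from station import bot
print(bot.hand_in())"; python3 st.py
```

```text
the job is handed in; nothing more can be done
None
the job is handed in; nothing more can be done
```

The job is handed in: the lay stands on the pointed rider's mark, and the gripper is holding the stencil frame open at about 45°. `hand_in()` reports no verdict, so these are my own checks.

- **Lay:** With the frame shut I turned the knob about 1.68 rad clockwise. My last wrist-camera measurement, after letting go of the knob, put the pointer about 0.7 mm past the rider tip. The one just before the final 0.08 rad trim put it about 0.75 mm short, so it is within the 2 mm limit. I did not measure it again after lifting the frame, but nothing touched the knob after that.
- **Frame:** The handle bar is pinched on its ends at 40 N grip. Both cameras put the frame at 44.5–45°, and the arm geometry gives 45.1°. The tool did not move over the last second before handing in, and the load on it was about 9 N.
- **Bystanders:** All that are in view look unmoved; I did not measure them.

Two checks went wrong on the way:

- **First grasp of the handle:** It closed on top of the bar because the visible fingertips stand roughly 25–30 mm behind the reported TCP. It pressed with about 15 N. I lifted, opened and gripped again lower.
- **First angle fit:** A first depth fit gave 39.5° because it assumed the wrong surface offset. The refit with a free offset resolved this.

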